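Dip the gear unit's gauge rod and hold it up for reading

ROBOT

A 6-joint arm with a two-finger parallel gripper is mounted at the origin on a cart in front of the work surface, level with it; the furniture and walls round the work are solid. World frame = base frame: x ahead of the robot, y to its left, z up, the work surface at z = 0. Lengths are in m, angles in rad, forces in N, time in s.
With the tool pointing down it reaches from about 0.3 to 0.85 m from the base axis. Payload 5.4 kg.
Tool frame: the origin (TCP) lies midway between the tips of the shut fingers; the grasp point (between the pads) lies 19 mm behind it; z points along the fingers, x is the direction in which the jaws open and shut, and the axes are right-handed (so a half turn about z gives the same grasp; the last joint's range is limited). The gripper opens to 85 mm and grips with 20 to 120 N. Pads are 22 mm wide; open, the fingers measure 114 mm over their backs; the gripper's body (76 mm by 85 mm) begins 54 mm behind the grasp point. The pads swing forward as they close: fully open they stand 13 mm farther back than shut.
Start: joints at [0.925, 0.158, 1.597, -0, 1.386, -0.21], TCP at [0.243, 0.521, 0.231] pointing down, gripper open.
Joint ranges: [-2.91, 2.91], [-0.94, 2.29], [0.18, 2.7], [-1.29, 4.43], [0.17, 2.64], [-3, 3]. Speed limits (rad/s): [2.57, 2.57, 3.14, 3.14, 3.14, 3.14].

INTERFACE

Orientations are given as a 3x3 rotation matrix whose columns are the frame's x, y, z axes.
In Python, from plant import arm gives the robot as it stands. Calls block until the motion is done:
- arm.goto(position, orientation): joint-space move of the TCP to a pose.
- arm.move_linear(position, rate=0.15, rot=None, contact_N=None): straight line of the TCP; rot=None keeps the orientation; rate is the mean speed in m/s. With contact_N (N) it stops when the force on the tool has changed by that much, and returns True; else False.
- arm.move_j(angles): joint-space move.
- arm.move_gripper(opening, grip_force=None): finger opening in m; grip_force is the grip in N (None keeps the last); returns when the fingers have stopped.
- arm.pause(seconds).
- arm.solve_ik(position, orientation): joint angles nearest the present ones, or None.
- arm.get_state(): the state.
- arm.capture(name): name is "scene" or "top"; returns a dict with "image" (480x640x3 uint8, red, green, blue), "range_z" (480x640 float32, m along the optical axis (not along the pixel's ray), 0 where there is no reading), "fx", "fy", "cx", "cy" (pixels), "position" and "orientation" of the camera in the world. Camera axes: x right, y up, looking along -z (the intrinsics and any distortion apply to the point x, -y, -z); pixel columns grow to the right and rows downward; lengths in m; the calibration is good to about 2 mm. A picture is of the moment at which its call begins.
A pose or a line that the arm cannot do raises arm.MotionError and nothing moves.
- arm.finish_job(): hands the job in, once; it reports no verdict.
Trained networks look in the newest picture that a camera, given by its name, has taken for a name from the list of things; names that differ only in an ending like _2 or _b are one class to them, and where a whole thing is asked for, a point or a joint stands for the part that bears it (a point fixed in the world has none). Each returns a list of dicts, best first, with "confidence" (0 to 1); they miss things now and then, are a little off and sometimes report something else, mostly with a low value. They report only what shows in the picture. A call takes as long as a camera call.
- arm.silhouettes(camera, query): "mask" (480x640 bool, what is visible of it) and "rect" ([left, top, right, bottom] in pixels, round what is visible of it).
- arm.spot_point(camera, query): "position" ([column, row] in pixels: a listed point, or the origin of a listed thing).
The state is a dict: "time": time; "joints": joint angles; "joint_vel": joint speeds; "joint_torque": joint torques, N m; "eef_pos": TCP position; "tcp_rot": TCP orientation; "contact_force": force on the tool from outside, world axes, zero at the start; "torque": the same for the moment, N m; "finger_gap": finger opening in m.
Only numpy, scipy, OpenCV 4.12 (cv2) and the standard library are available. Lean on these libraries where they do the work, as an engineer would, in place of code of your own. Each camera call takes 0.05 s, during which the arm holds its last target.

TASK

Take the gauge rod from its rest and slide it tip first down the gear unit's inclined guide tube until you feel its collar stop on the tube's mouth, without ramming it. Draw it right out again, then hold it level with its tip centred under the magnifier's lens, about 6 cm below the glass, and finish while still holding it there, steady and clear of everything. Leave the other things on the bench where they are.

Things in the scene. Friction and masses are not known exactly. Their poses are not given: they have to be found in the camera images.
- gauge_rod: Loose steel gauge rod (dipstick), 9 mm thick, 222 mm long, about 90 g; own x runs along it to the tip. Origin on its axis, mid black grip: flat-sided block 12 mm wide (y), z -14 to +10 mm, x -34 to +24 mm; bare stub back to x = -62. Ferrule 16 mm thick x 40 to 50, collar disc 34 mm across x 50 to 56 mm, tip x = 160 mm. Starts level on its rest, z up, axis 48 mm high, tip roughly to the left (+y).
- collar_face (a point): Point on the rod's axis in the collar's front face, 56 mm ahead of the rod's origin; this face stops on the tube's mouth.
- rod_tip (a point): The rod's tip end, 160 mm ahead of its origin.
- rod_rest: Fixed rest: a dark steel plate 176 x 56 x 8 mm with two V-forks (tips 55 mm above the bench), in which the rod lies along the rest's own x axis. Forks 8 mm thick at x = -46 and +108 mm. Origin on the bench below the middle of the rod's grip.
- gear_unit: Fixed grey gear unit with a finned motor behind: housing 100 x 130 x 92 mm on a foot plate 124 x 150 x 10 mm; the motor lies on its own +y side (to y = 165 mm, 103 mm high). Origin on the bench under the housing. The steel guide tube sticks out of its own -y side (the robot's right), slanting up.
- guide_tube: Steel guide tube fixed to the gear unit. Origin: centre of its open mouth, 110 mm above the bench; own z points out of the mouth along the axis (to the unit's -y side, 40 degrees above level). Mouth: cup 36 mm across outside, 28 inside, 10 mm deep, narrowing over 14 mm to a 14 mm bore, open deeper than the rod; the only stop is the collar on the rim.
- magnifier: Fixed bench magnifier: round foot 90 mm across and a post 12 mm thick, both centred at own y = +85 mm (away to the left), carrying a round lens level above the bench. Origin on the bench straight below the lens.
- lens (a point): Centre of the lens, 206 mm above the bench; the lens is level, in a black ring 84 mm across and 10 mm thick.
- thin_driver: Bystander, loose: thin driver 156 mm long with a taped grip; leave it alone.
- marker_1: Bystander, loose: yellow marker 60 mm long; leave it alone.
- pliers: Bystander, loose: pliers 142 x 57 x 11 mm; leave them alone.
- case_small_1: Bystander, loose: small clear parts case 59 x 76 x 18 mm; leave it alone.

How it is judged:
By the outcome, as a careful person would: the job done as asked, in the order asked, and still so for the second after the job is handed in, while the arm keeps its last pose, push and grip.
It also fails if it takes over 48 s, if anything falls off the work surface, if the arm or the gripper's body presses on something with over 40 N, if the wrist force passes 120 N, or if a joint passes its speed limit or range.

## Working session

There is one attempt and no reset: what is moved stays moved. The work goes in short steps, each a Python script; the robot and the scene stay as the last script left them, time stands still between calls to the robot, and variables do not carry over. Pictures are saved under pics/ and viewed, and the job is handed in when it is done.

```bash
ls; mkdir -p pics
python3 - <<'E'
from plant import arm
import cv2,numpy as np,pickle
for n in ["scene","top"]:
    c=arm.capture(n); cv2.imwrite(f"pics/{n}0.png",c["image"][:,:,::-1]); pickle.dump(c,open(f"{n}0.pkl","wb"))
    print(n,c["fx"],c["fy"],c["cx"],c["cy"],c["position"],c["orientation"],[k for k in c])
    for q in ["gauge_rod","collar_face","rod_tip","rod_rest","gear_unit","guide_tube","magnifier","lens"]:
        r=arm.spot_point(n,q); print(q,[(np.round(d["position"],1),round(d["confidence"],2)) for d in r[:2]])
s=arm.get_state();print(s)
E
```

```text
pics
scene 520.0059592179084 520.0059592179084 319.3964694749092 242.92603027461954 [ 0.11804    -0.11165445  0.783832  ] [[ 0.74376695  0.50561511 -0.43722315]
 [-0.66834472  0.55152831 -0.4991311 ]
 [-0.01122728  0.663453    0.74813372]] ['image', 'range_z', 'fx', 'fy', 'cx', 'cy', 'position', 'orientation']
gauge_rod [(array([352.7, 346.9]), 0.88)]
collar_face [(array([327. , 325.9]), 0.65)]
rod_tip [(array([287.2, 289. ]), 0.73)]
rod_rest [(array([349.6, 349.7]), 0.75), (array([347.6, 366.1]), 0.74)]
gear_unit [(array([279.5, 235.2]), 0.73), (array([351.5, 351. ]), 0.17)]
guide_tube [(array([309.4, 227.7]), 0.67)]
magnifier []
lens [(array([379.4, 158.2]), 0.83)]
top 624.0975133453932 624.0975133453932 326.39013879814416 232.50398509619637 [0.35663784 0.30131062 1.08174374] [[ 0.01763646  0.99007354 -0.13943939]
 [-0.99966466  0.01481622 -0.02123789]
 [-0.01896111  0.13976719  0.99000283]] ['image', 'range_z', 'fx', 'fy', 'cx', 'cy', 'position', 'orientation']
gauge_rod [(array([414.8, 273.9]), 0.94)]
collar_face [(array([383.2, 274.2]), 0.95), (array([415.4, 275.3]), 0.44)]
rod_
[... 359 characters left out ...]
9624894e-05,
        1.38619929e+00, -2.10069121e-01]), 'joint_vel': array([ 0.0014829 ,  0.00098237, -0.00047015, -0.00012   , -0.00058229,
       -0.00047634]), 'joint_torque': array([-1.53566856e-03, -3.96022046e+01, -3.31700349e+01, -3.51045919e-04,
        6.53828720e-04, -1.08234158e-06]), 'eef_pos': array([0.24274086, 0.52123807, 0.23131322]), 'tcp_rot': array([[ 4.22154163e-01,  9.06524055e-01,  2.43651791e-05],
       [ 9.06524055e-01, -4.22154163e-01,  6.25646762e-06],
       [ 1.59575002e-05,  1.94464271e-05, -1.00000000e+00]]), 'contact_force': array([-0.31447752,  0.36826455,  0.17047252]), 'torque': array([0.02273763, 0.02937912, 0.03492144]), 'finger_gap': 0.08525298452743603}
```

View pics/scene0.png

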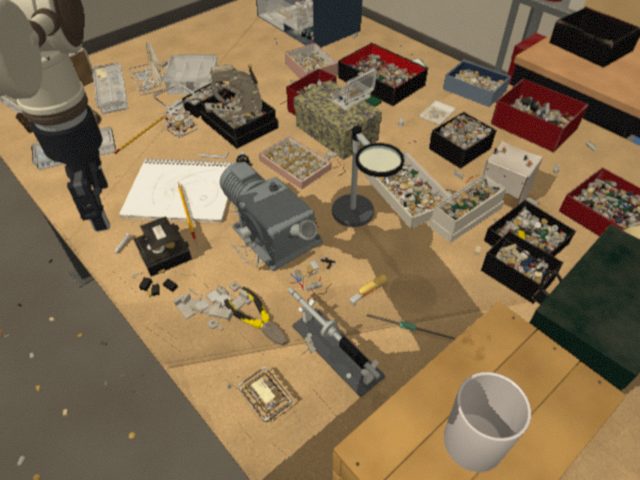

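View pics/top0.png

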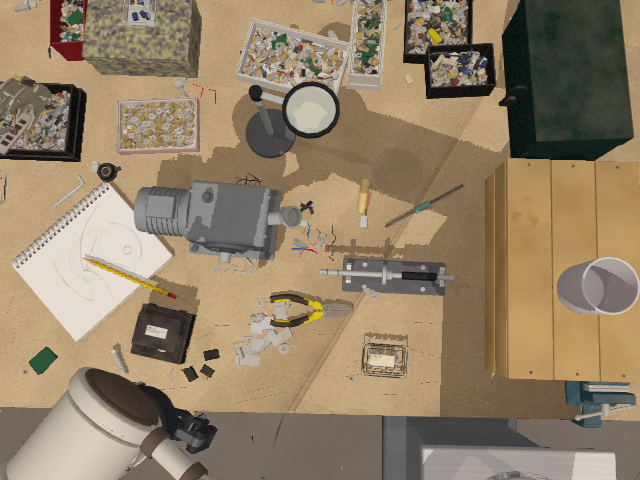

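```bash
cat > h.py <<'E'
import numpy as np,pickle,cv2
def ray(c,p):
    p=np.asarray(p,float);d=np.array([(p[0]-c["cx"])/c["fx"],-(p[1]-c["cy"])/c["fy"],-1.0])
    return np.array(c["orientation"])@d
def at_z(c,p,z):
    d=ray(c,p);o=np.array(c["position"]);return o+d*(z-o[2])/d[2]
def at_d(c,p,dd): return np.array(c["position"])+ray(c,p)*dd
def proj(c,P):
    q=np.array(c["orientation"]).T@(np.asarray(P)-c["position"]);return np.array([c["cx"]+c["fx"]*q[0]/-q[2],c["cy"]-c["fy"]*q[1]/-q[2]])
def cloud(c):
    v,u=np.mgrid[0:480,0:640];z=c["range_z"]
    d=np.stack([(u-c["cx"])/c["fx"],-(v-c["cy"])/c["fy"],-np.ones_like(z)],-1)*z[...,None]
    return d@np.array(c["orientation"]).T+c["position"]
def load(n): return pickle.load(open(n+".pkl","rb"))
def tri(cs,ps):
    A=np.zeros((3,3));b=np.zeros(3)
    for c,p in zip(cs,ps):
        d=ray(c,p);d/=np.linalg.norm(d);M=np.eye(3)-np.outer(d,d);A+=M;b+=M@np.array(c["position"])
    return np.linalg.solve(A,b)
E
python3 - <<'E'
from h import *
S,T=load("scene0"),load("top0")
P={"rod":((352.7,346.9),(414.8,273.9),.048),"collar":((327,325.9),(383.2,274.2),.048),"tip":((287.2,289),(317.7,271.6),.048),"tube":((309.4,227.7),(295,214.1),.110),"lens":((379.4,158.2),(307.1,108.9),.206),"gear":((279.5,235.2),(243.4,223.9),0)}
for k,(a,b,z) in P.items(): print(k,at_z(S,a,z).round(4),at_z(T,b,z).round(4),tri([S,T],[a,b]).round(4))
E
```

```text
rod [0.4384 0.1772 0.048 ] [0.4353 0.1761 0.048 ] [0.4358 0.1761 0.0521]
collar [0.4346 0.2341 0.048 ] [0.434  0.2283 0.048 ] [0.4322 0.2296 0.0562]
tip [0.4342 0.3371 0.048 ] [0.4365 0.3367 0.048 ] [0.4357 0.3374 0.0466]
tube [0.5229 0.3768 0.11  ] [0.5221 0.3723 0.11  ] [0.5204 0.3724 0.1155]
lens [0.6635 0.3495 0.206 ] [0.6617 0.3515 0.206 ] [0.663  0.3507 0.2052]
gear [0.5301 0.4821 0.    ] [0.5221 0.4708 0.    ] [0.5194 0.4675 0.0196]
```

The scene view shows the rod on its rest, with its tip at about (289,289) and stub at (375,372), the tube mouth at (309,228) and the lens at (380,158). The top view shows the rod from (322,271) to (452,277), the tube mouth at (295,214) and the lens at (310,109). The two cameras agree to a few mm, so next I'll refine with depth.

Run:
```python
from h import *
from plant import arm
S,T=load("scene0"),load("top0")
out={}
for n,c in (("scene",S),("top",T)):
    W=cloud(c)
    for q in ["gauge_rod","guide_tube","gear_unit","lens","rod_rest","magnifier"]:
        r=arm.silhouettes(n,q)
        if not r: print(n,q,"none");continue
        m=r[0]["mask"];out[n,q]=m
        p=W[m&(c["range_z"]>0)]
        print(n,q,round(r[0]["confidence"],2),m.sum(),r[0]["rect"],"min",np.percentile(p,2,0).round(3),"max",np.percentile(p,98,0).round(3))
pickle.dump(out,open("masks.pkl","wb"))
for n,c in (("scene",S),("top",T)):
    W=cloud(c)
    p=W[out[n,"gauge_rod"]&(c["range_z"]>0)]
    p=p[p[:,2]>.042]
    # axis from shaft in XY
    k=cv2.fitLine(p[:,:2].astype(np.float32),cv2.DIST_HUBER,0,.01,.01).ravel()
    t=(p[:,:2]-k[2:])@k[:2]
    print(n,"line",k,"yaw",np.degrees(np.arctan2(k[1],k[0])), "x at y=.176",k[2]+(.176-k[3])*k[0]/k[1],"ends",p[:,1].min(),p[:,1].max(),"z",np.percentile(p[:,2],[5,50,95,99]))
    # gear housing top plane
    p=W[out[n,"gear_unit"]&(c["range_z"]>0)]
    h,e=np.histogram(p[:,2],bins=np.arange(0,.14,.004));print(dict(zip(e.round(3),h)))
```

```text
scene gauge_rod 0.62 1016 [285.4, 286.4, 382.4, 378.8] min [0.423 0.12  0.01 ] max [0.45  0.33  0.064]
scene guide_tube 0.79 452 [288.7, 216.7, 317.9, 240.6] min [0.502 0.366 0.029] max [0.554 0.421 0.122]
scene gear_unit 0.94 6342 [219.9, 160.7, 324.9, 269.0] min [0.463 0.38  0.007] max [0.571 0.627 0.107]
scene lens 0.75 3046 [332.3, 125.3, 404.1, 231.0] min [0.622 0.309 0.005] max [0.723 0.466 0.214]
scene rod_rest none
scene magnifier 0.96 2882 [332.3, 128.0, 404.6, 226.0] min [0.622 0.309 0.007] max [0.721 0.461 0.213]
top gauge_rod 0.91 927 [321.1, 266.1, 450.9, 285.8] min [0.424 0.124 0.006] max [0.443 0.326 0.062]
top guide_tube 0.66 565 [270.2, 204.3, 301.3, 229.4] min [0.503 0.365 0.064] max [0.535 0.416 0.121]
top gear_unit 0.61 9422 [130.7, 182.4, 304.1, 261.3] min [0.465 0.379 0.007] max [0.573 0.63  0.105]
top lens 0.67 4869 [246.8, 81.9, 342.1, 159.7] min [0.624 0.311 0.008] max [0.721 0.463 0.214]
top rod_rest 0.62 2622 [340.0, 258.1, 443.5, 295.5] min [0.406 0.127 0.002] max [0.461 0.293 0.051]
top magnifier 0.97 4872 [246.5, 82.7, 341.5, 157.9] min [0.624 0.311 0.00
[... 1954 characters left out ...]
, np.float64(0.052): np.int64(90), np.float64(0.056): np.int64(145), np.float64(0.06): np.int64(164), np.float64(0.064): np.int64(162), np.float64(0.068): np.int64(186), np.float64(0.072): np.int64(233), np.float64(0.076): np.int64(313), np.float64(0.08): np.int64(434), np.float64(0.084): np.int64(1092), np.float64(0.088): np.int64(3623), np.float64(0.092): np.int64(962), np.float64(0.096): np.int64(287), np.float64(0.1): np.int64(455), np.float64(0.104): np.int64(69), np.float64(0.108): np.int64(30), np.float64(0.112): np.int64(49), np.float64(0.116): np.int64(57), np.float64(0.12): np.int64(24), np.float64(0.124): np.int64(0), np.float64(0.128): np.int64(0), np.float64(0.132): np.int64(0)}
```

Run:
```python
from h import *
S,T=load("scene0"),load("top0")
i=T["image"][180:300,160:480];cv2.imwrite("pics/t_crop.png",cv2.resize(i,None,fx=2.5,fy=2.5,interpolation=2)[:,:,::-1])
i=S["image"][130:400,200:440];cv2.imwrite("pics/s_crop.png",cv2.resize(i,None,fx=2.2,fy=2.2,interpolation=2)[:,:,::-1])
# height map
W=cloud(T);
for x in np.arange(.2,.95,.05):
    print(round(x,2),[ (lambda q: int(1000*q.max()) if len(q) else -1)(W[(abs(W[...,0]-x)<.025)&(abs(W[...,1]-y)<.025)][:,2]) for y in np.arange(-.2,.66,.05)])
```

```text
0.2 [4, 64, 68, 66, 5, 5, 4, 3, 4, 5, 4, 3, 542, 350, 550, 4, 2, -1]
0.25 [2, 99, 99, 4, 4, 5, 5, 6, 20, 21, 4, 5, 566, 576, 580, 578, 556, 9]
0.3 [-1, 153, 153, 155, 155, 154, 4, 4, 22, 22, 4, 5, 18, 577, 581, 567, 64, 62]
0.35 [-1, 154, 155, 257, 153, 153, 4, 5, 4, 4, 1081, 13, 20, 12, 5, 63, 65, 62]
0.4 [-1, 152, 257, 258, 257, 153, 10, 54, 12, 65, 54, 13, 20, 8, 3, 4, 30, 29]
0.45 [-1, 154, 257, 257, 256, 153, 54, 61, 65, 66, 55, 52, 85, 90, 90, 60, 13, 19]
0.5 [-1, 153, 154, 153, 154, 154, 6, 5, 9, 15, 9, 105, 123, 97, 96, 104, 104, 89]
0.55 [-1, 153, 154, 154, 153, 153, 7, 14, 11, 19, 4, 115, 121, 96, 108, 105, 105, 90]
0.6 [2, 153, 155, 154, 152, 153, 12, 7, 4, 18, 4, 213, 18, 84, 93, 93, 57, 5]
0.65 [7, 152, 153, 151, 152, 6, 5, 4, 5, 4, 213, 212, 213, 18, 4, 24, 24, 24]
0.7 [4, 152, 153, 152, 152, 137, 4, 5, 5, 4, 212, 214, 217, 218, 5, 23, 25, 25]
0.75 [4, 152, 152, 152, 152, 140, 57, 57, 5, 59, 57, 19, 31, 31, 5, 25, 27, 23]
0.8 [6, 151, 152, 152, 152, 57, 46, 57, 41, 60, 60, 26, 26, 31, 33, 85, 86, 87]
0.85 [5, 151, 153, 153, 151, 57, 58, 58, 42, 60, 60, 33, 33, 32, 32, 85, 162, 104]
0.9 [5, -1, -1, -1, 128, 43, 39, 33, 42, 60, 60, 9, 32, 34, 5, 85, 119, 104]
```

View pics/t_crop.png

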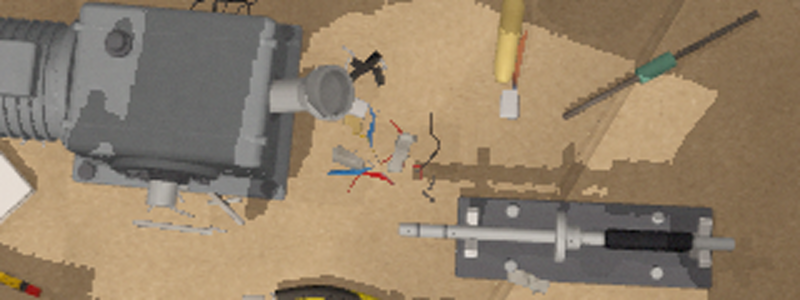

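View pics/s_crop.png

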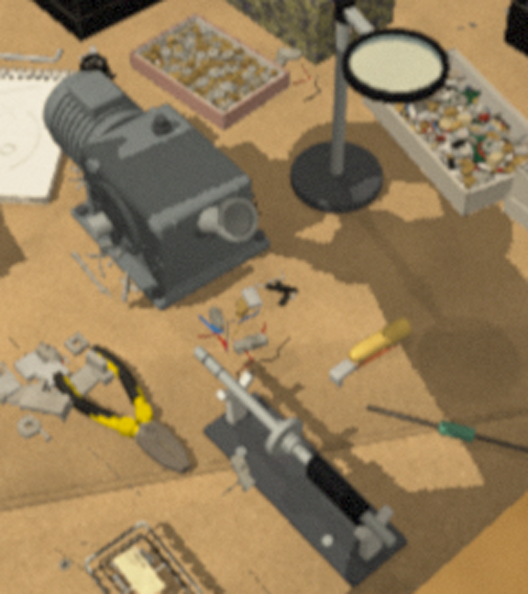

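The crops show the rod tip at top-view pixel (321,272), the stub end at (454,278) and the cup mouth at about (292,216). The wooden block on the right is 154 mm high, reaching roughly to y=0.05. Now the tube axis and gear yaw.

Run:
```python
from h import *
from scipy.optimize import least_squares
S,T=load("scene0"),load("top0");M=pickle.load(open("masks.pkl","rb"))
for n,c in (("scene",S),("top",T)):
    W=cloud(c); ok=c["range_z"]>0
    m=M[n,"gear_unit"]&ok
    p=W[m&(W[...,2]>.084)&(W[...,2]<.098)&(W[...,1]>.42)&(W[...,1]<.53)]
    r=cv2.minAreaRect(p[:,:2].astype(np.float32)*1000);print(n,"top rect",r)
    # side edges: x as function of y
    for f,nm in ((np.max,"hi"),(np.min,"lo")):
        ys=np.arange(.44,.52,.004);xs=[f(p[abs(p[:,1]-y)<.002][:,0]) for y in ys]
        k=np.polyfit(ys,xs,1);print(nm,"yaw(from +y)",np.degrees(np.arctan(k[0])),"x@.48",np.polyval(k,.48))
    # tube
    p=W[M[n,"guide_tube"]&ok]; p=p[(p[:,2]>.06)]
    # region near mouth incl. interior
    allp=W[ok&(np.linalg.norm(W-[.5225,.374,.11],axis=-1)<.03)]
    def res(v,p=allp):
        mx,my,yaw=v;mz=.110
        a=np.array([np.sin(yaw)*np.cos(np.radians(40)),-np.cos(yaw)*np.cos(np.radians(40)),np.sin(np.radians(40))])
        d=p-[mx,my,mz];t=d@a;rr=np.linalg.norm(d-t[:,None]*a,axis=1)
        # sdf to cup profile in (t,r): segments
        segs=[((0,.014),(0,.018)),((0,.018),(-.012,.018)),((0,.014),(-.010,.014)),((-.010,.014),(-.024,.007)),((-.026,.012),(-.08,.012))]
        D=[]
        q=np.stack([t,rr],1)
        for A,B in segs:
            A=np.array(A);B=np.array(B);u=np.clip(((q-A)@(B-A))/((B-A)@(B-A)),0,1)
            D.append(np.linalg.norm(q-A-u[:,None]*(B-A),axis=1))
        return np.min(D,0)
    s=least_squares(res,[.5225,.374,0.],loss="soft_l1",f_scale=.002,x_scale=[.01,.01,.1])
    print("fit",s.x[:2].round(4),np.degrees(s.x[2]),"res med",np.median(res(s.x)),len(allp))
    # bright shaft segment
    # lens ring
    p=W[M[n,"lens"]&ok]; p=p[(p[:,2]>.19)]
    def rc(v): 
        r=np.linalg.norm(h-v[:2],axis=1);return r-.042
    hull=cv2.convexHull((p[:,:2]).astype(np.float32)).reshape(-1,2);
    w=cv2.minEnclosingCircle(p[:,:2].astype(np.float32));print("enc",w, "z",np.percentile(p[:,2],[5,50,95]))
    h=hull; s=least_squares(rc,[.66,.35],loss="soft_l1",f_scale=.002);print("ring",s.x,"res",np.abs(rc(s.x)).mean())
    # foot of magnifier
    p=W[M[n,"magnifier"]&ok];p=p[p[:,2]<.03];print("foot",cv2.minEnclosingCircle(p[:,:2].astype(np.float32)))
print("rod", at_z(T,(320.8,272),.048),at_z(T,(454,277.6),.048), at_z(S,(200+203/2.2,130+353/2.2),.048),at_z(S,(200+390/2.2,130+520/2.2),.048))
```

```text
scene top rect ((522.3477172851562, 475.099365234375), (109.95360565185547, 110.66242980957031), 89.80335235595703)
hi yaw(from +y) 3.805869190226594 x@.48 0.5734495656019735
lo yaw(from +y) 1.052611350504959 x@.48 0.4734801852959585
fit [0.5187 0.3755] -2.4438516292333077 res med 0.0006888195712940927 302
enc ((0.6667400002479553, 0.37330684065818787), 0.06973486393690109) z [0.20446327 0.20844596 0.2130076 ]
ring [0.66115027 0.34796078] res 0.010900137304369917
foot ((0.7510389089584351, 0.4862537980079651), 0.13220541179180145)
top top rect ((525.0965576171875, 475.0257568359375), (109.94629669189453, 108.51826477050781), 89.94762420654297)
hi yaw(from +y) 4.209653925085014 x@.48 0.5750347297742457
lo yaw(from +y) 2.008865385355776 x@.48 0.4745044070086624
fit [0.5183 0.3759] -5.001910624720148 res med 0.0010560067044065348 418
enc ((0.6675470471382141, 0.3717944324016571), 0.06818074733018875) z [0.20350539 0.20692786 0.21246657]
ring [0.66127605 0.34782237] res 0.012029183641073178
foot ((0.707825779914856, 0.3869970142841339), 0.09147536754608154)
rod [0.43595288 0.33159219 0.048     ] [0.43026255 0.1116135  0.048     ] [0.43872156 0.32863382 0.048     ] [0.4425839  0.12675352 0.048     ]
```

```bash
cat > ov.py <<'E'
from h import *
def tubeaxis(yaw): 
    c40,s40=np.cos(np.radians(40)),np.sin(np.radians(40));return np.array([np.sin(yaw)*c40,-np.cos(yaw)*c40,s40])
def circ(m,a,r):
    u=np.cross(a,[1,0,0]);u/=np.linalg.norm(u);v=np.cross(a,u)
    return [m+r*(np.cos(t)*u+np.sin(t)*v) for t in np.linspace(0,2*np.pi,60)]
def draw(img,c,pts,col,f,o):
    q=np.array([(proj(c,P)-o+.5)*f-.5 for P in pts]);cv2.polylines(img,[np.round(q*16).astype(np.int32)],False,col,1,cv2.LINE_AA,4)
def panel(c,o,w,f,items):
    o=np.array(o);i=c["image"][o[1]:o[1]+w[1],o[0]:o[0]+w[0],::-1];i=cv2.resize(i,None,fx=f,fy=f,interpolation=cv2.INTER_CUBIC)
    i=np.ascontiguousarray(i)
    for pts,col in items: draw(i,c,pts,col,f,o)
    return i
E
python3 - <<'E'
from ov import *
S,T=load("scene0"),load("top0")
m=np.array([.5185,.3757,.11]);a=tubeaxis(np.radians(-3.5))
it=[(circ(m,a,.018),(0,0,255)),(circ(m,a,.014),(0,255,0)),([m,m+a*.05],(255,0,0)),(circ(m-.024*a,a,.007),(0,255,255))]
A=panel(T,(255,185),(70,60),8,it);B=panel(S,(275,200),(70,60),8,it)
cv2.imwrite("pics/ov1.png",cv2.resize(np.vstack([A,B]),None,fx=.62,fy=.62,interpolation=3))
L=np.array([.6613,.348,.206]);z=np.array([0,0,1.])
r0=np.array([.432,.173,.048]);y=np.radians(90-1.6);d=np.array([np.cos(y),np.sin(y),0]);
it=[(circ(L,z+1e-9,.042),(0,0,255)),([L-[0.01,0,0],L+[.01,0,0]],(0,255,0)),([r0-.062*d,r0+.16*d],(0,0,255)),(circ(r0+.056*d,d,.017),(0,255,0)),(circ(r0+.16*d,d,.0045),(0,255,0)),(circ(r0+.024*d,d,.006),(255,255,0)),(circ(r0-.034*d,d,.006),(255,255,0))]
cv2.imwrite("pics/ov2.png",np.vstack([panel(T,(275,70),(190,80),4,it[:2]),panel(T,(310,250),(150,40),4,it[2:]).copy()[:, :] if 0 else cv2.copyMakeBorder(panel(T,(310,250),(150,50),5,it[2:]),0,0,0,10,0)]))
cv2.imwrite("pics/ov3.png",np.hstack([panel(S,(345,130),(70,60),5,it[:2]),cv2.resize(panel(S,(280,280),(110,100),4,it[2:]),(400,300))]))
E
```

```text
(no output)
```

View pics/ov1.png

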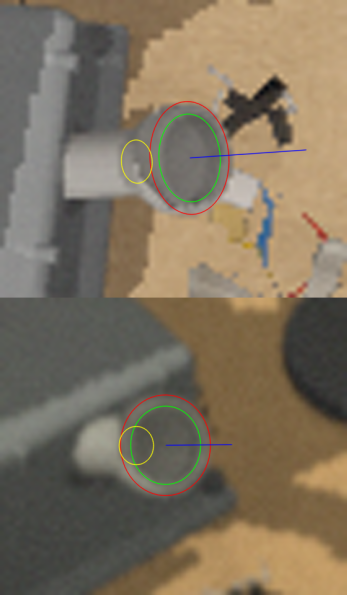

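View pics/ov2.png

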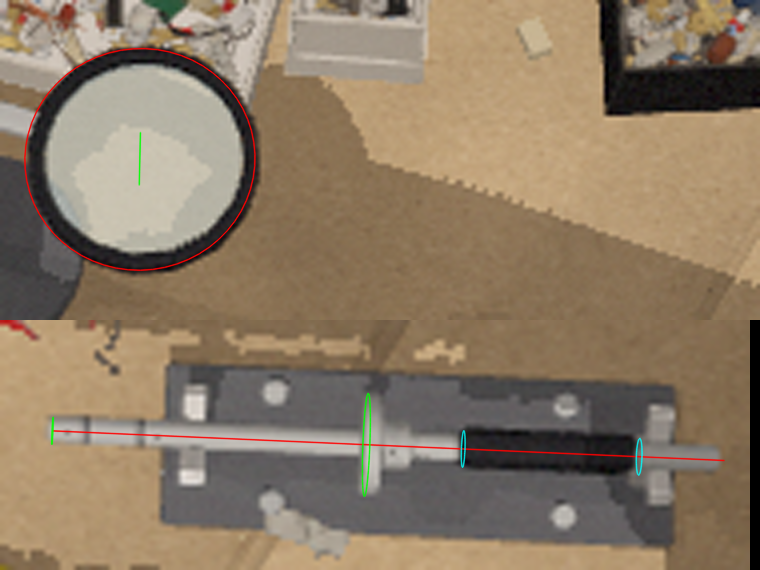

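View pics/ov3.png

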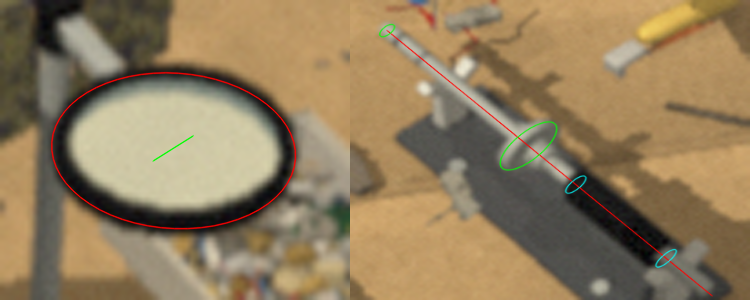

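The overlays match to within about 1–2 mm for the rod, tube rim and lens ring. Next I'll plan poses and check IK.

```bash
cat > plan.py <<'E'
from ov import *
m=np.array([.5183,.3757,.11]);a=tubeaxis(np.radians(-3.5))
L=np.array([.6613,.348,.206])
r0=np.array([.432,.173,.048]);dr=np.array([np.sin(np.radians(1.7)),np.cos(np.radians(1.7)),0])
G=np.array([-.005,0,-.002])
def rodR(d):
    x=d/np.linalg.norm(d);y=np.cross([0,0,1],x);y/=np.linalg.norm(y);return np.stack([x,y,np.cross(x,y)],1)
def rel(tau,flip):  # tool in rod frame
    # tool z = -z_r rotated about y_r ; tool x=±y_r
    z=np.array([np.sin(tau),0,-np.cos(tau)]);x=np.array([0,flip,0.]);return np.stack([x,np.cross(z,x),z],1)
def tool(o,d,tau,flip,g=G):
    R=rodR(d);Q=R@rel(tau,flip);return o+R@g+Q[:,2]*.019,Q
E
python3 - <<'E'
from plan import *
from plant import arm
up=np.array([0,0,1.])
hold_dirs={k:np.array([np.sin(np.radians(k)),np.cos(np.radians(k)),0]) for k in (-20,0,20)}
for tau in np.radians([-25,-15,0,15]):
  for flip in (1,-1):
    P=[("pick",r0,dr),("lift",r0+.15*up,dr),("pre",m+a*.19,-a),("seat",m+a*.056,-a)]
    P+=[(f"hold{k}",np.array([L[0],L[1],.146])-.16*d,d) for k,d in hold_dirs.items()]
    for n,o,d in P:
        p,Q=tool(o,d,tau,flip);j=arm.solve_ik(p,Q)
        print(int(round(np.degrees(tau))),flip,n,p.round(3),None if j is None else np.round(j,2))
E
```

```text
-25 1 pick [0.432 0.16  0.029] [ 0.35  0.34  1.89 -0.45  1.13 -2.52]
-25 1 lift [0.432 0.16  0.179] [ 0.35  0.1   1.83 -0.41  1.4  -2.65]
-25 1 pre [0.508 0.208 0.226] [ 0.58  0.68  1.28 -0.88  1.91 -2.48]
-25 1 seat [0.514 0.311 0.14 ] [ 0.68  0.98  0.98 -0.82  1.99 -2.41]
-25 1 hold-20 [0.72  0.185 0.127] None
-25 1 hold0 [0.661 0.175 0.127] [ 0.27  0.66  1.21 -0.43  1.41 -2.78]
-25 1 hold20 [0.602 0.185 0.127] [ 0.27  0.63  1.26 -0.35  1.52 -2.45]
-25 -1 pick [0.432 0.16  0.029] [ 0.35  0.34  1.89 -0.45  1.13  0.62]
-25 -1 lift [0.432 0.16  0.179] [ 0.35  0.1   1.83 -0.41  1.4   0.49]
-25 -1 pre [0.508 0.208 0.226] [ 0.58  0.68  1.28 -0.88  1.91  0.66]
-25 -1 seat [0.514 0.311 0.14 ] [ 0.68  0.98  0.98 -0.82  1.99  0.73]
-25 -1 hold-20 [0.72  0.185 0.127] [ 0.26  0.7   1.16 -0.46  1.28  0.05]
-25 -1 hold0 [0.661 0.175 0.127] [ 0.27  0.66  1.21 -0.43  1.41  0.37]
-25 -1 hold20 [0.602 0.185 0.127] [ 0.27  0.63  1.26 -0.35  1.52  0.69]
-15 1 pick [0.432 0.163 0.028] [ 0.27  0.25  1.96 -0.29  1.03 -2.68]
-15 1 lift [0.432 0.163 0.178] [ 0.27  0.01  1.88 -0.26  1.33 -2.77]
-15 1 pre [0
[... 1846 characters left out ...]
2  0.13 ] [ 0.53  0.56  1.35 -0.36  1.49 -2.47]
15 1 hold-20 [0.716 0.198 0.126] [0.   0.71 1.1  0.25 1.42 2.75]
15 1 hold0 [0.661 0.188 0.126] None
15 1 hold20 [0.607 0.198 0.126] [ 0.01  0.32  1.65  0.28  1.1  -2.9 ]
15 -1 pick [0.432 0.173 0.028] [-0.06  0.12  2.12  0.33  0.94 -0.23]
15 -1 lift [0.432 0.173 0.178] [-0.06 -0.14  2.03  0.27  1.27 -0.11]
15 -1 pre [0.509 0.217 0.217] [ 0.4   0.31  1.5  -0.39  1.53  0.51]
15 -1 seat [0.515 0.32  0.13 ] [ 0.53  0.56  1.35 -0.36  1.49  0.67]
15 -1 hold-20 [0.716 0.198 0.126] [ 0.    0.71  1.1   0.25  1.42 -0.39]
15 -1 hold0 [0.661 0.188 0.126] [-0.02  0.5   1.41  0.28  1.25 -0.11]
15 -1 hold20 [0.607 0.198 0.126] [0.01 0.32 1.65 0.28 1.1  0.24]
```

Run:
```python
from plan import *
from plant import arm
p,Q=tool(r0,dr,0,-1)
arm.move_gripper(.05,grip_force=80)
arm.goto(p+[0,0,.10],Q)
arm.move_linear(p,rate=.12)
f0=arm.get_state()["contact_force"]
arm.move_gripper(0.0,grip_force=80)
s=arm.get_state();print(s["time"],s["finger_gap"],s["eef_pos"]-p,f0,s["contact_force"])
arm.move_linear(p+[0,0,.15],rate=.15)
s=arm.get_state();print(s["time"],s["finger_gap"],s["contact_force"],s["torque"])
for n in ["scene","top"]:
    c=arm.capture(n);pickle.dump(c,open(n+"1.pkl","wb"))
    for q in ["gauge_rod","collar_face","rod_tip"]:
        r=arm.spot_point(n,q); print(n,q,[(np.round(d["position"],1),round(d["confidence"],2)) for d in r[:1]])
d=dr;r1=r0+[0,0,.15]
it=[([r1-.062*d,r1+.16*d],(0,0,255)),(circ(r1+.056*d,d,.017),(0,255,0)),(circ(r1+.16*d,d,.0045),(0,255,0))]
S,T=load("scene1"),load("top1")
def pan(c):
    o=proj(c,r1+.06*d).astype(int)-[75,60];return panel(c,o,(150,120),5,it)
cv2.imwrite("pics/g1.png",cv2.resize(np.hstack([pan(S),pan(T)]),(800,320),interpolation=3))
```

```text
4.8917 0.010789439588118599 [3.49234316e-04 5.75835953e-05 5.84420684e-04] [-0.02743952  0.42016162  0.68608772] [-2.01334731  0.12985629  6.2034787 ]
6.0417 0.010522855596986404 [ 0.49792524 -0.68109376 -0.45061991] [-0.03123886  0.03147562 -0.03976062]
scene gauge_rod [(array([352.8, 296. ]), 0.83)]
scene collar_face [(array([329.5, 268.2]), 0.86)]
scene rod_tip [(array([279.6, 231.6]), 0.91)]
top gauge_rod []
top collar_face [(array([387.3, 266.9]), 0.68)]
top rod_tip [(array([317.2, 263.4]), 0.81)]
```

View pics/g1.png

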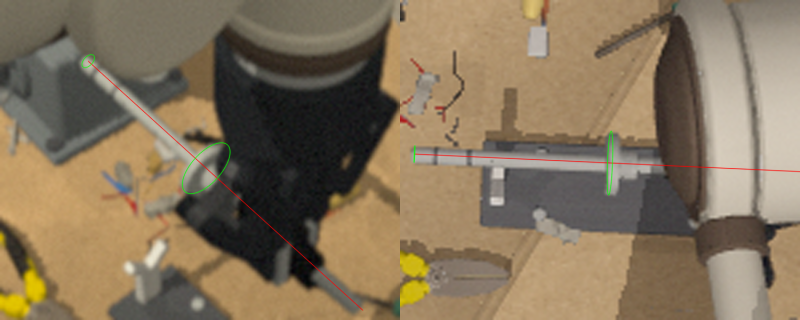

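The rod is held, and in both views it lies on the predicted line to about 1 px. I'll move to the pre-insert pose and compare the rod with the tube.

Run:
```python
from plan import *
from plant import arm
p,Q=tool(m+a*.185,-a,0,-1)
arm.goto(p,Q); arm.pause(.2)
s=arm.get_state();print(s["time"],s["finger_gap"],s["eef_pos"]-p,s["contact_force"],s["torque"])
for n in ["scene","top"]:
    c=arm.capture(n);pickle.dump(c,open(n+"2.pkl","wb"))
    for q in ["collar_face","rod_tip"]:
        r=arm.spot_point(n,q); print(n,q,[(np.round(d["position"],1),round(d["confidence"],2)) for d in r[:1]])
S,T=load("scene2"),load("top2")
r1=m+a*.185;d=-a
it=[([r1+.1*d,r1+.185*d],(0,0,255)),(circ(r1+.056*d,d,.017),(0,255,0)),(circ(r1+.16*d,d,.0045),(0,255,0)),(circ(m,a,.018),(255,0,255))]
def pan(c):
    o=proj(c,m+.06*a).astype(int)-[55,45];return panel(c,o,(110,90),7,it)
cv2.imwrite("pics/g2.png",cv2.resize(np.hstack([pan(S),pan(T)]),(800,327),interpolation=3))
cv2.imwrite("pics/s2.png",S["image"][:,:,::-1])
```

```text
7.3167 0.010850423294057688 [ 5.06092140e-05 -1.33472361e-03  7.53631787e-04] [-0.38220362 -0.27748532 -1.08781269] [ 0.31861548 -0.05480498  0.01621472]
scene collar_face [(array([345.4, 226.5]), 0.6)]
scene rod_tip [(array([314.3, 231.8]), 0.87)]
top collar_face [(array([387.3, 211.4]), 0.53)]
top rod_tip []
```

View pics/g2.png

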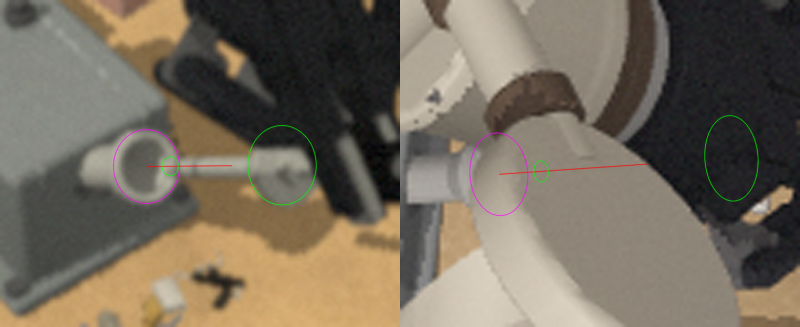

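View pics/s2.png

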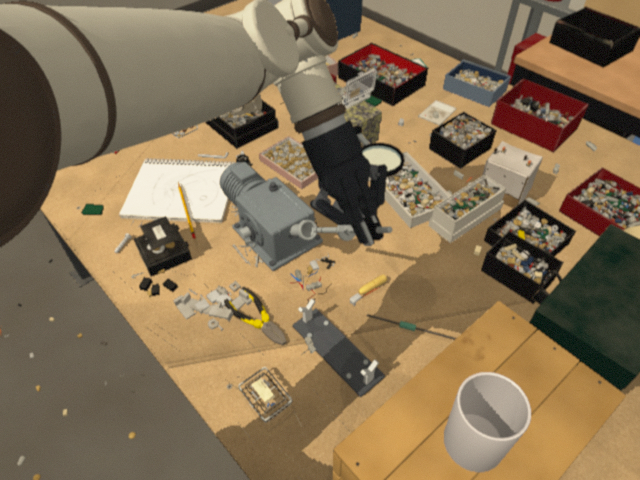

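In the scene view the rod axis runs into the cup centre, with the tip just outside the mouth. The top view is blocked by the arm. Inserting with force guard.

Run:
```python
from plan import *
from plant import arm
def st(l):
    s=arm.get_state();f=s["contact_force"];print(l,round(s["time"],2),"axial",round(f@a,2),"lat",(f-a*(f@a)).round(2),"M",s["torque"].round(2),"gap",round(s["finger_gap"],4)); return s
st("start")
for k,rate,cn in ((.140,.05,8),(.100,.05,8),(.068,.05,8)):
    p,Q=tool(m+a*k,-a,0,-1)
    hit=arm.move_linear(p,rate=rate,contact_N=cn)
    s=st((k,hit)); print(" depth left of collar",((s["eef_pos"]-tool(m,-a,0,-1)[0])@a-.056).round(4))
    if hit: break
```

```text
start 7.62 axial -0.82 lat [ 0.25 -0.9  -1.05] M [ 0.39 -0.01 -0.03] gap 0.0109
(0.14, False) 8.67 axial 0.12 lat [-0.05 -0.59 -0.7 ] M [ 0.37 -0.03  0.02] gap 0.0106
 depth left of collar 0.0843
(0.1, False) 9.62 axial -0.69 lat [ 0.89 -0.68 -0.75] M [ 0.35 -0.01  0.  ] gap 0.0106
 depth left of collar 0.0442
(0.068, False) 10.41 axial -0.03 lat [ 0.2  -1.14 -1.35] M [ 0.36 -0.05  0.05] gap 0.0107
 depth left of collar 0.0121
```

Run:
```python
from plan import *
from plant import arm
def st(l):
    s=arm.get_state();f=s["contact_force"];print(l,round(s["time"],2),"axial",round(f@a,2),"lat",(f-a*(f@a)).round(2),"M",s["torque"].round(2),"gap",round(s["finger_gap"],4)," left",((s["eef_pos"]-tool(m,-a,0,-1)[0])@a-.056).round(4)); return s
p,Q=tool(m+a*.046,-a,0,-1)
hit=arm.move_linear(p,rate=.012,contact_N=5)
st(hit); 
c=arm.capture("scene");pickle.dump(c,open("scene3.pkl","wb"))
arm.pause(.2);st("hold")
i=panel(c,(270,180),(110,90),7,[]);cv2.imwrite("pics/g3.png",i)
```

```text
True 11.33 axial 1.44 lat [-0.31  0.46  0.53] M [-0.01 -0.06  0.03] gap 0.0107  left 0.0036
hold 11.58 axial 3.52 lat [1.02 1.7  2.1 ] M [-0.16 -0.21 -0.03] gap 0.011  left 0.0035
```

View pics/g3.png

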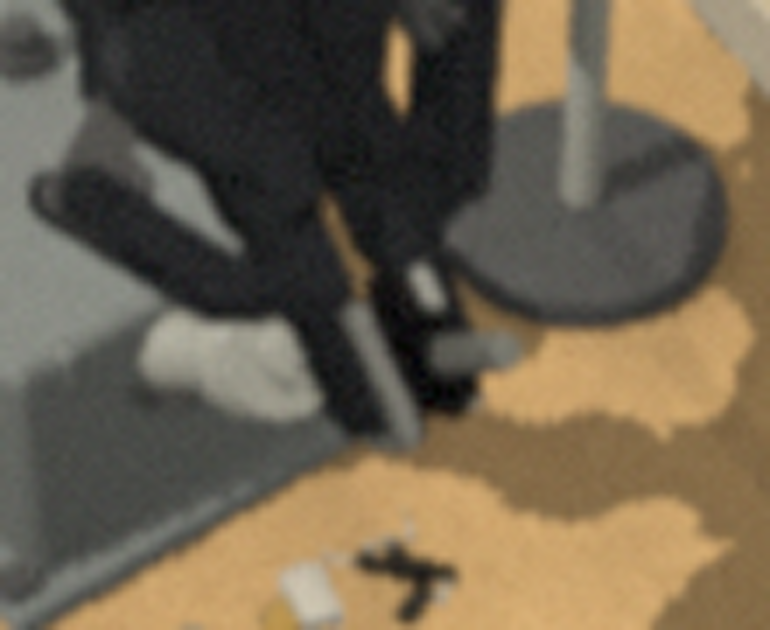

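The contact came 3.6 mm before the nominal stop, which is within measurement error. A gentle second push will show whether it's the collar.

Run:
```python
from plan import *
from plant import arm
def st(l):
    s=arm.get_state();f=s["contact_force"];print(l,round(s["time"],2),"axial",round(f@a,2),"lat",(f-a*(f@a)).round(2),"M",s["torque"].round(2),"gap",round(s["finger_gap"],4)," left",((s["eef_pos"]-tool(m,-a,0,-1)[0])@a-.056).round(4)); return s
s=st("now")
p=s["eef_pos"]-a*.010
hit=arm.move_linear(p,rate=.01,contact_N=7)
st(hit);arm.pause(.1);st("h")
```

```text
now 11.58 axial 3.52 lat [1.02 1.7  2.1 ] M [-0.16 -0.21 -0.03] gap 0.011  left 0.0035
True 11.94 axial 1.36 lat [1.04 0.66 0.87] M [ 0.14 -0.11  0.  ] gap 0.0109  left 0.0036
h 12.04 axial 2.26 lat [-0.55  1.27  1.47] M [ 0.27 -0.07 -0.02] gap 0.0107  left 0.0037
```

Run:
```python
from plan import *
from plant import arm
import threading
def st(l):
    s=arm.get_state();f=s["contact_force"];print(l,round(s["time"],2),"axial",round(f@a,2),"lat",(f-a*(f@a)).round(2),"M",s["torque"].round(2),"gap",round(s["finger_gap"],4)," left",((s["eef_pos"]-tool(m,-a,0,-1)[0])@a-.056).round(4)); return s
s=st("now")
hit=arm.move_linear(s["eef_pos"]-a*.008,rate=.01,contact_N=12)
st(hit);c=arm.capture("scene");st("h")
# collar model at nominal and +3.6
it=[(circ(m,a,.018),(255,0,255)),(circ(m+.0036*a,a,.017),(0,255,0)),(circ(m+.0096*a,a,.017),(0,255,255))]
cv2.imwrite("pics/g4.png",panel(c,(280,200),(60,50),13,it))
```

```text
now 12.04 axial 2.26 lat [-0.55  1.27  1.47] M [ 0.27 -0.07 -0.02] gap 0.0107  left 0.0037
True 12.47 axial 2.57 lat [-0.37  1.53  1.8 ] M [ 0.37 -0.02 -0.08] gap 0.0109  left 0.0037
h 12.52 axial 3.19 lat [-0.34  1.77  2.08] M [ 0.43  0.   -0.05] gap 0.0109  left 0.0037
```

View pics/g4.png

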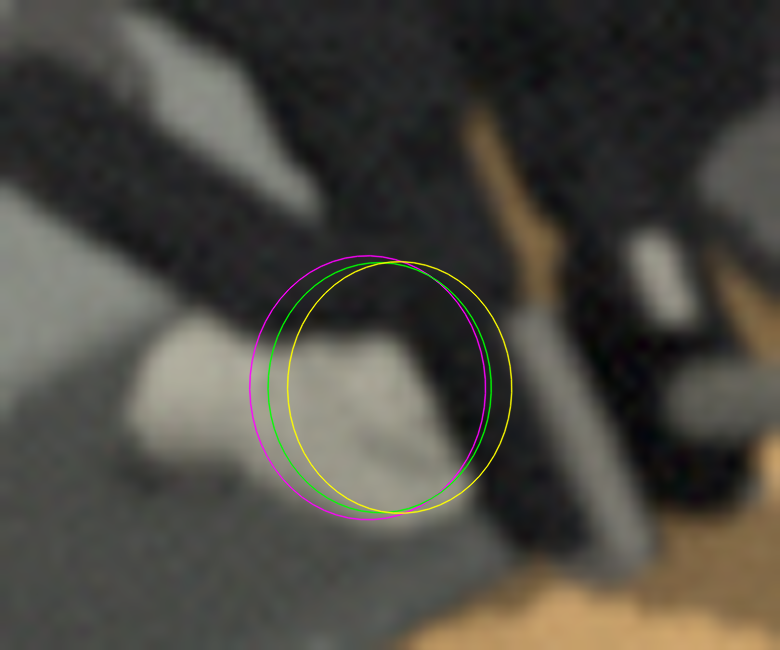

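The stop is rigid: TCP advance didn't change at 5, 7 or 12 N. The collar is on the rim. Withdrawing along the axis and then levelling short of the lens.

Run:
```python
from plan import *
from plant import arm
def st(l):
    s=arm.get_state();print(l,round(s["time"],2),s["contact_force"].round(2),s["torque"].round(2),"gap",round(s["finger_gap"],4),s["eef_pos"].round(4)); return s
st("0")
p,Q=tool(m+a*.21,-a,0,-1)
arm.move_linear(p,rate=.08);st("out")
d=np.array([0,1.,0])
p,Q=tool(np.array([.57,.14,.146]),d,0,-1);arm.goto(p,Q);st("level")
p,Q=tool(np.array([.6613,.14,.146]),d,0,-1);arm.move_linear(p,rate=.12);arm.pause(.2);st("near lens")
for n in ["scene","top"]:
    c=arm.capture(n);pickle.dump(c,open(n+"4.pkl","wb"))
    for q in ["collar_face","rod_tip","lens"]:
        r=arm.spot_point(n,q); print(n,q,[(np.round(x["position"],1),round(x["confidence"],2)) for x in r[:1]])
S,T=load("scene4"),load("top4");r1=np.array([.6613,.14,.146])
it=[([r1-.062*d,r1+.16*d],(0,0,255)),(circ(r1+.056*d,d,.017),(0,255,0)),(circ(r1+.16*d,d,.0045),(0,255,0)),(circ(L,np.array([0,0,1.]),.042),(255,0,255))]
def pan(c):
    o=proj(c,r1+.14*d).astype(int)-[75,60];return panel(c,o,(150,120),5,it)
cv2.imwrite("pics/g5.png",cv2.resize(np.hstack([pan(S),pan(T)]),(800,320),interpolation=3))
```

```text
0 12.52 [-0.49 -0.67  4.13] [ 0.43  0.   -0.05] gap 0.0109 [0.514  0.312  0.1346]
out 14.54 [ 0.25 -0.1  -1.7 ] [ 0.49 -0.01  0.01] gap 0.0107 [0.5073 0.198  0.2318]
level 15.17 [-0.17  0.67 -0.56] [ 0.01 -0.01  0.  ] gap 0.0108 [0.5698 0.1341 0.1249]
near lens 16.27 [-0.23 -0.29 -0.84] [-0.02 -0.05 -0.01] gap 0.0104 [0.6608 0.1352 0.1251]
scene collar_face [(array([439.8, 229.3]), 0.65)]
scene rod_tip [(array([393.9, 198.2]), 0.74)]
scene lens [(array([345.7, 364.5]), 0.34)]
top collar_face [(array([409.9, 121.6]), 0.72)]
top rod_tip [(array([342.7, 119.2]), 0.61)]
top lens [(array([306.5, 109.9]), 0.56)]
```

View pics/g5.png

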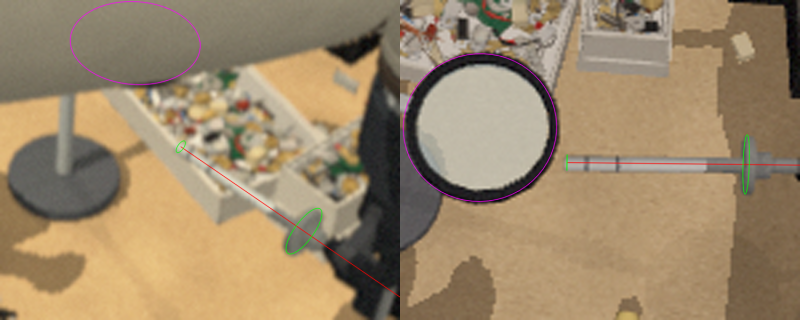

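The withdrawn rod is level. In the top view its tip is at about (342.7,119), matching the prediction to about 1 mm, and the lens ring overlay fits. Sliding the tip under the lens.

Run:
```python
from plan import *
from plant import arm
d=np.array([0,1.,0]);r1=np.array([.6615,.189,.146])
p,Q=tool(r1,d,0,-1);print(arm.move_linear(p,rate=.06,contact_N=8));arm.pause(.5)
s=arm.get_state();print(s["time"],s["eef_pos"]-p,s["contact_force"].round(2),s["finger_gap"],s["tcp_rot"].round(3).tolist())
for n in ["scene","top"]:
    c=arm.capture(n);pickle.dump(c,open(n+"5.pkl","wb"))
    for q in ["collar_face","rod_tip","lens"]:
        r=arm.spot_point(n,q); print(n,q,[(np.round(x["position"],1),round(x["confidence"],2)) for x in r[:1]])
S,T=load("scene5"),load("top5")
it=[(circ(r1+.056*d,d,.017),(0,255,0)),(circ(r1+.16*d,d,.0045),(0,255,0)),(circ(L,np.array([0,0,1.]),.042),(255,0,255)),([r1+.06*d,r1+.16*d],(0,0,255))]
def pan(c):
    o=proj(c,r1+.14*d).astype(int)-[75,60];return panel(c,o,(150,120),5,it)
cv2.imwrite("pics/g6.png",cv2.resize(np.hstack([pan(S),pan(T)]),(800,320),interpolation=3))
cv2.imwrite("pics/t5.png",T["image"][:,:,::-1])
```

```text
False
18.1417 [-9.65906088e-06 -6.60490559e-05  4.86271955e-07] [-0.73  0.24 -0.28] 0.010686829130664268 [[1.0, -0.0, -0.0], [-0.0, -1.0, 0.0], [-0.0, -0.0, -1.0]]
scene collar_face [(array([421.2, 213.2]), 0.88)]
scene rod_tip [(array([373.7, 188.2]), 0.82)]
scene lens [(array([379.8, 160.9]), 0.98)]
top collar_face [(array([378.8, 120.4]), 0.89)]
top rod_tip [(array([312.6, 311.5]), 0.37)]
top lens [(array([310.1, 108.9]), 0.9)]
```

View pics/g6.png

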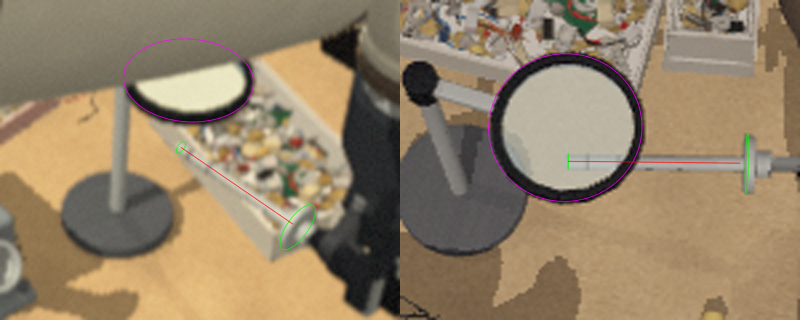

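View pics/t5.png

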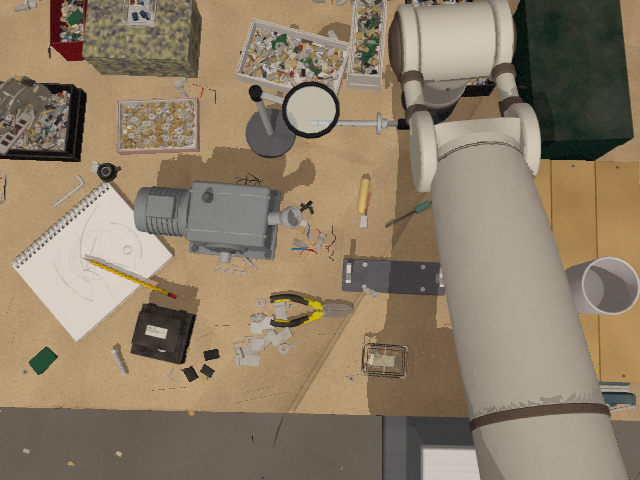

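Run:
```python
from plan import *
from plant import arm
S,T=load("scene5"),load("top5")
print("tip@.146",at_z(S,(373.7,188.2),.146),"collar tri",tri([S,T],[(421.2,213.2),(378.8,120.4)]),"lens",at_z(S,(379.8,160.9),.206),at_z(T,(310.1,108.9),.206))
s=arm.get_state();print(s["time"],np.abs(s["joint_vel"]).max(),s["finger_gap"])
arm.finish_job()
```

```text
tip@.146 [0.65132103 0.3458499  0.146     ] collar tri [0.66340835 0.24390596 0.14962055] lens [0.65876205 0.34404002 0.206     ] [0.66171511 0.34707732 0.206     ]
18.5417 0.0016944824325156906 0.010898595183308435
the job is handed in; nothing more can be done
```

The whole job was done in order and handed in at 18.5 s, with the arm still holding the rod level under the lens.

- **Pick and insert:** I gripped the rod at 80 N and lifted it off its rest. It slid down the guide tube with side forces under 2 N. The collar then stopped firm at the same depth under gentle pushes that stopped at 5, 7 and 12 N.
- **Stop position:** The stop came about 3.6 mm before the position I had calculated from the images. Because it was rigid and repeatable, I took it as the collar on the rim, with the difference being measurement error along the tube axis.
- **Hold:** I drew the rod fully out and moved it under the lens. The target tip position was (0.6615, 0.349, 0.146) m. My lens estimate was (0.661, 0.348, 0.206) m, so the tip should sit about 6 cm below it.

**Final checks:**
- The arm was within 0.1 mm of its target, steady, and showed only about 1 N of noise on the wrist.
- The image overlays matched the rod and the lens ring to about 1–2 mm.
- The collar located from both cameras was within about 4 mm of where it should be.
- The other bench items looked unmoved in the last top view.

**Disagreement:** The tip-finding network's single reading in the scene camera put the tip about 10 mm off in x, at 0.651 m. In the top camera it didn't find the tip; its only hit was a low-confidence point elsewhere. I trusted the overlays and the arm position instead.

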